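Sort specimens into their matching holders

TASK

Put the four specimens away in the holders of their colour: stand the orange-lidded and the white-lidded cup upright inside the ring that has the colour of their lid, and lay the red-capped and the blue-capped tube fully down in the cradle that has a saddle of their cap's colour, centred, with the cap end at the coloured saddle and the other end on the grey one. Leave the glass jar and the small carton standing where they are.

Things in the scene. Friction and masses are not known exactly. Their poses are not given: they have to be found in the camera images.
- orange_cup: closed plastic specimen cup with an orange screw lid, 60 mm high; body about 54 mm across, lid 59 mm across from 46 mm height up to its top. Loose, light (under 0.1 kg), standing upright. Origin: centre of its underside, z up
- white_cup: closed plastic specimen cup with a white screw lid, 60 mm high; body about 54 mm across, lid 59 mm across from 46 mm height up to its top. Loose, light (under 0.1 kg), standing upright. Origin: centre of its underside, z up
- red_tube: closed white plastic sample tube with a red screw cap, 104 mm long, 17 mm thick, lying on its side on the bench; loose, under 0.03 kg; does not roll. Origin: middle of its length, at its underside; its y axis runs along it AWAY from the cap (the cap is at the -y end), z up
- blue_tube: closed white plastic sample tube with a blue screw cap, 104 mm long, 17 mm thick, lying on its side on the bench; loose, under 0.03 kg; does not roll. Origin: middle of its length, at its underside; its y axis runs along it AWAY from the cap (the cap is at the -y end), z up
- orange_nest_seat (a point): small fixed bench holder: an orange round ring, outer diameter 88 mm, inner diameter about 72 mm, rim 16 mm above the bench, on a grey disc 96 mm across, with a black floor inside. This point is the centre of the inner floor, 6 mm above the bench; z up. A cup stands inside the ring with about 9 mm of play all round
- white_nest_seat (a point): small fixed bench holder: a white round ring, outer diameter 88 mm, inner diameter about 72 mm, rim 16 mm above the bench, on a grey disc 96 mm across, with a black floor inside. This point is the centre of the inner floor, 6 mm above the bench; z up. A cup stands inside the ring with about 9 mm of play all round
- red_cradle_mark (a point): fixed cradle for a lying tube: grey plate 52 x 104 x 4 mm, two saddles 16 mm long with a 56 mm gap for the fingers, one red, one grey; each an upward channel, floor 14 mm and top 28 mm above the bench, 22 mm wide below, 32 mm on top. Point: middle of the coloured saddle's channel floor; x across, y along, towards the grey saddle, z up. Cradle's middle at y = +36 mm, grey saddle at y = +72 mm
- blue_cradle_mark (a point): fixed cradle for a lying tube: grey plate 52 x 104 x 4 mm, two saddles 16 mm long with a 56 mm gap for the fingers, one blue, one grey; each an upward channel, floor 14 mm and top 28 mm above the bench, 22 mm wide below, 32 mm on top. Point: middle of the coloured saddle's channel floor; x across, y along, towards the grey saddle, z up. Cradle's middle at y = +36 mm, grey saddle at y = +72 mm
- jar: bystander, not to be moved: small glass sample jar with white cap, 46 mm across, 78 mm high, loose. Origin: centre of its underside, z up
- carton: bystander, not to be moved: small white and blue reagent carton, 44 (x) x 70 (y) x 34 (z) mm, loose. Origin: centre of its underside, z up

How it is judged:
By the outcome, as a careful person would: the job done as asked, in the order asked, and still so for the second after the job is handed in, with the robot touching nothing.
It also fails if it takes over 106 s, if anything falls off the work surface, if the arm or the gripper's body presses on something with over 40 N, if the wrist force passes 120 N, or if a joint passes its speed limit or range.

ROBOT

A 7-joint arm with a two-finger parallel gripper is mounted at the origin on a cart in front of the work surface, level with it; the furniture and walls round the work are solid. World frame = base frame: x ahead of the robot, y to its left, z up, the work surface at z = 0. Lengths are in m, angles in rad, forces in N, time in s.
With the tool pointing down it reaches from about 0.35 to 0.9 m from the base axis. Payload 8.1 kg.
Tool frame: the origin (TCP) lies between the finger pads; the fingertips stand 22 mm ahead of it and the grasp point (between the pads) lies 3 mm ahead of it (arm.tip_reach is the distance from the TCP to the fingertips, in m); z points along the fingers, y is the line along which they close (so a half turn about z gives the same grasp; the last joint's range is limited). The gripper opens to 92 mm and grips with 3 to 60 N. Pads are 19 mm wide; open, the fingers measure 130 mm over their backs; the gripper's body (75 mm by 190 mm) begins 47 mm behind the grasp point.
Start: joints at [1.06, 0.434, 0.025, 1.573, -0.012, 1.134, -0.075], TCP at [0.248, -0.574, 0.249] pointing down, gripper open.
Joint ranges: [-2.62, 2.62], [-0.44, 2.09], [-1.27, 1.32], [0.08, 2.57], [-1.32, 4.46], [0.12, 2], [-2.74, 2.74]. Speed limits (rad/s): [2.22, 2.22, 3.01, 3.01, 3.14, 3.14, 3.14].

INTERFACE

Orientations are given as a rotation vector (axis times angle).
In Python, from cell import telemetry, vision, job, arm gives the robot as it stands. The module is installed in compiled form; this text tells all that it offers.
- The arm moves only by the shell command python3 -m creep 'ROWS' [FORCE]. ROWS is text: rows parted by semicolons, each of 7 numbers parted by spaces: the finger opening in cm, from 0 to 9.18, then the shift along the tool's x, y, z in cm, then the turn, a rotation vector about the tool's x, y, z in degrees. A call has 1 to 5 rows; each row is the pose to reach, as a shift and turn from the pose commanded when the call began, along the tool's axes at that moment; what a row does not reach only later rows make up. A row lasts 1/8 s, in which the tool goes at most 62.5 mm and 10.7 degrees, less where a joint would pass 70% of its speed; a pose out of reach is approached as far as the arm can. A call with a gripper value outside its range is refused whole. The fingers move at their own pace and stop on an object; FORCE is the grip in N (left out, the last holds). Time passes only in rows, so rows that repeat a pose let the fingers close. It gives the time, the measured TCP pose, the force, the opening and the grip force at its end, in the units of the state.
- telemetry.observe(): the state, without advancing time (a new reading comes with each control period).
- vision.get_image(name): name is "side" or "top"; returns the picture (400x640x3 uint8, red, green, blue); there is no depth.
- vision.camera_info(name): a dict with "fov_y" (degrees; the focal length in pixels is half the picture's height over the tangent of half this angle, whatever the lens; pixels are square), "cx", "cy" (the principal point, pixels), "extrinsics" (4x4, takes a point from camera to world coordinates). Camera axes: x right, y down, z forward; pixel columns grow to the right and rows downward; lengths in m; the calibration is good to about 2 mm. A picture is of the moment at which its call begins. camera_info takes no time and is no camera call.
- job.sign_off(): hands the job in; it is judged then, once.
The state is a dict: "clock": time; "joints": joint angles; "dq": joint speeds; "joint_efforts": joint torques, N m; "position": TCP position; "ee_rot": TCP orientation; "force": force on the tool from outside, world axes, zero at the start; "ft_torque": the same for the moment, N m; "width": opening from 0.0 (shut) to 1.0 (fully open); "gripper_force": force on a finger pad.
Only numpy, scipy, OpenCV 4.12 (cv2) and the standard library are available. Lean on these libraries where they do the work, as an engineer would, in place of code of your own. Each camera call takes 0.05 s, during which the arm holds its last target. There are 200 camera calls.

## Working session

There is one attempt and no reset: what is moved stays moved. The work goes in short steps, Python scripts to look and compute and a shell command to move; the robot and the scene stay as the last step left them, time stands still between calls to the robot, and variables do not carry over. Pictures are saved under pics/ and viewed, at most 14 in all, crops included, and the job is handed in when it is done.

```bash
mkdir -p pics; python3 - <<'E'
from cell import telemetry, vision, job, arm
import cv2, numpy as np
np.set_printoptions(precision=4,suppress=True)
for n in("top","side"):
    im=vision.get_image(n); cv2.imwrite(f"pics/{n}0.png",im[:,:,::-1]); print(n,vision.camera_info(n))
print(telemetry.observe(), arm.tip_reach)
E
```

```text
top {'fov_y': 56.967537973545866, 'cx': 318.96060879069046, 'cy': 204.60211709252474, 'extrinsics': array([[ 0.0192, -0.9925,  0.1205,  0.4304],
       [-0.9998, -0.0192,  0.0012, -0.0184],
       [ 0.0011, -0.1205, -0.9927,  0.9075],
       [ 0.    ,  0.    ,  0.    ,  1.    ]])}
side {'fov_y': 54.47629111764307, 'cx': 320.7197822646213, 'cy': 197.9303601651301, 'extrinsics': array([[-0.8622, -0.2958,  0.4112,  0.0281],
       [-0.5065,  0.5097, -0.6955,  0.8   ],
       [-0.0039, -0.8079, -0.5893,  0.7443],
       [ 0.    ,  0.    ,  0.    ,  1.    ]])}
{'clock': 0.1, 'joints': array([ 1.0604,  0.4351,  0.025 ,  1.574 , -0.0116,  1.134 , -0.0751]), 'dq': array([ 0.0026, -0.0018, -0.0002, -0.0037,  0.0005, -0.0007,  0.0001]), 'joint_efforts': array([  0.0019, -66.9125,   0.9871, -31.5147,  -0.0606,   0.0374,
         0.0002]), 'position': array([ 0.2477, -0.5734,  0.2481]), 'ee_rot': array([-3.0752, -0.6358,  0.0006]), 'force': array([-0.0055, -0.0931, -0.2172]), 'ft_torque': array([-0.049 ,  0.0667, -0.0129]), 'gripper_force': 0.0, 'width': 1.0053104790673566} 0.022
```

View pics/top0.png

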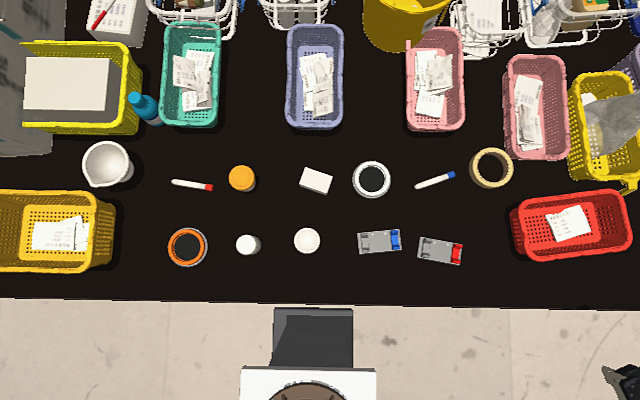

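View pics/side0.png

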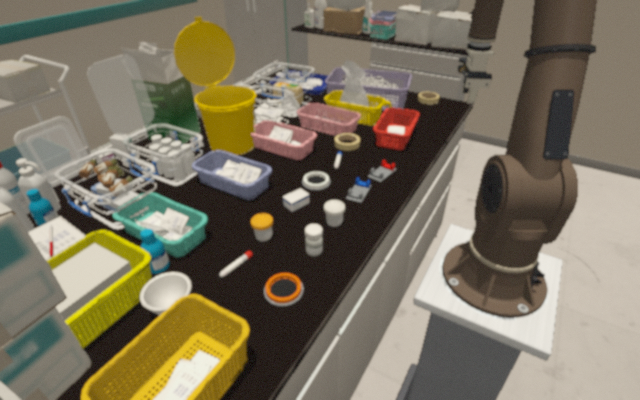

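The top view shows the orange cup at (242,178), the white cup at (307,240) and the jar at (248,244), which is narrower and taller. The carton is at (316,180). The red tube is at (192,184) and the blue tube at (435,180). The orange nest is at (187,247), the white nest at (372,180), the blue cradle at (379,241) and the red cradle at (440,250). The side view agrees with this layout.

```bash
cat > h.py <<'E'
from cell import telemetry, vision, job, arm
import cv2, numpy as np
from scipy.spatial.transform import Rotation as R
np.set_printoptions(precision=4,suppress=True)
def ray(n,uv,z):
    c=vision.camera_info(n);f=200/np.tan(np.radians(c["fov_y"]/2));T=np.array(c["extrinsics"])
    d=T[:3,:3]@np.array([(uv[0]-c["cx"])/f,(uv[1]-c["cy"])/f,1]);return T[:3,3]+d*(z-T[2,3])/d[2]
def pix(n,P):
    c=vision.camera_info(n);f=200/np.tan(np.radians(c["fov_y"]/2));T=np.array(c["extrinsics"])
    q=T[:3,:3].T@(np.array(P)-T[:3,3]);return np.array([c["cx"]+f*q[0]/q[2],c["cy"]+f*q[1]/q[2]])
def go(x,y,z,a=None):
    """shift (cm) and turn (deg) in tool axes to TCP x,y,z, closing line at angle a (deg from world x)"""
    s=telemetry.observe();r=R.from_rotvec(s["ee_rot"]);p=np.array([x,y,z])-s["position"]
    yv=r.as_matrix()[:,1];cur=np.degrees(np.arctan2(yv[1],yv[0]))
    if a is None:a=cur
    a=cur+(a-cur+90)%180-90
    Y=np.array([np.cos(np.radians(a)),np.sin(np.radians(a)),0]);Z=np.array([0,0,-1.])
    t=R.from_matrix(np.c_[np.cross(Y,Z),Y,Z])
    print("clock %.2f pos"%s["clock"],s["position"],"yaw %.1f"%cur,"w %.3f F"%s["width"],s["force"],"j7 %.2f"%s["joints"][6])
    print("shift",np.round(r.inv().apply(p)*100,2),"turn",np.round(np.degrees((r.inv()*t).as_rotvec()),1))
def blobs(im,seeds,thr=45):
    m=(im.max(2)>thr).astype(np.uint8);cs,_=cv2.findContours(m,cv2.RETR_EXTERNAL,cv2.CHAIN_APPROX_NONE)
    out={}
    for k,s in seeds.items():
        out[k]=max(cs,key=lambda c:cv2.pointPolygonTest(c,s,True))
    return out
E
python3 - <<'E'
from h import *
im=cv2.imread("pics/top0.png")[:,:,::-1]
S=dict(ocup=((242,178),.053),wcup=((307,240),.053),jar=((248,244),.075),carton=((316,180),.034),onest=((187,247),.01),wnest=((372,180),.01),
 rtube=((192,184),.0085),btube=((435,180),.0085),rcr=((440,250),.015),bcr=((379,241),.015))
B=blobs(im,{k:v[0] for k,v in S.items()})
hsv=cv2.cvtColor(np.ascontiguousarray(im),cv2.COLOR_RGB2HSV)
red=(((hsv[...,0]<6)|(hsv[...,0]>172))&(hsv[...,1]>130)&(hsv[...,2]>80))
blu=((abs(hsv[...,0].astype(int)-112)<12)&(hsv[...,1]>110)&(hsv[...,2]>70))
for k,c in B.items():
    r=cv2.minAreaRect(c);z=S[k][1];b=cv2.boxPoints(r);W=np.array([ray("top",p,z) for p in b])
    e=np.linalg.norm(np.roll(W,-1,0)-W,axis=1);i=e.argmax();d=(np.roll(W,-1,0)-W)[i]
    cm="";
    if k[1:] in("tube","cr"):
        f=np.zeros(im.shape[:2],np.uint8);cv2.drawContours(f,[c],-1,1,-1)
        v,u=np.nonzero((red if k[0]=="r" else blu)&(f>0));q=ray("top",(u.mean(),v.mean()),.0085 if "tube" in k else .023);cm=("col",q[:2],len(u))
    print(k,"px",np.round(r[0],1),"ctr",W.mean(0)[:2],"size",e[:2]*1000,"ang %.1f"%np.degrees(np.arctan2(d[1],d[0])),*cm)
s=cv2.imread("pics/side0.png")
for k in S: 
    P=ray("top",cv2.minAreaRect(B[k])[0],S[k][1]); q=pix("side",P); cv2.drawMarker(s,tuple(int(round(t)) for t in q),(0,255,0),0,8)
cv2.imwrite("pics/side1.png",cv2.resize(s[120:320,200:440],None,fx=3,fy=3))
go(.5,.15,.2)
E
```

```text
ocup px [241.5 178. ] ctr [0.5939 0.1662] size [63.8542 62.2502] ang -88.9
wcup px [306.5 240.5] ctr [0.4503 0.0097] size [61.9295 58.9208] ang -43.7
jar px [248.  244.5] ctr [0.4383 0.1401] size [54.0563 46.8892] ang -88.9
carton px [315.3 180.6] ctr [ 0.5945 -0.0074] size [50.1092 73.5467] ang -108.9
onest px [187.2 246.8] ctr [0.4309 0.2991] size [95.4818 94.4632] ang -42.6
wnest px [371.  179.5] ctr [ 0.6047 -0.1449] size [94.5939 92.9984] ang -88.9
rtube px [192.  184.5] ctr [0.5835 0.2975] size [ 18.0332 106.8237] ang -97.8 col [0.5781 0.2557] 52
btube px [434.5 180. ] ctr [ 0.6065 -0.3025] size [108.9637  17.3862] ang -69.7 col [ 0.6222 -0.3434] 47
rcr px [439.5 250.8] ctr [ 0.4327 -0.309 ] size [ 53.1598 107.3487] ang -99.2 col [ 0.4275 -0.345 ] 159
bcr px [378.9 241.3] ctr [ 0.4527 -0.1636] size [105.1658  52.7178] ang -83.2 col [ 0.4576 -0.1993] 132
clock 0.10 pos [ 0.2477 -0.5734  0.2481] yaw -66.6 w 1.005 F [-0.0055 -0.0931 -0.2172] j7 -0.08
shift [ 51.85 -56.39   4.88] turn [-0.1  0.   0. ]
```

View pics/side1.png

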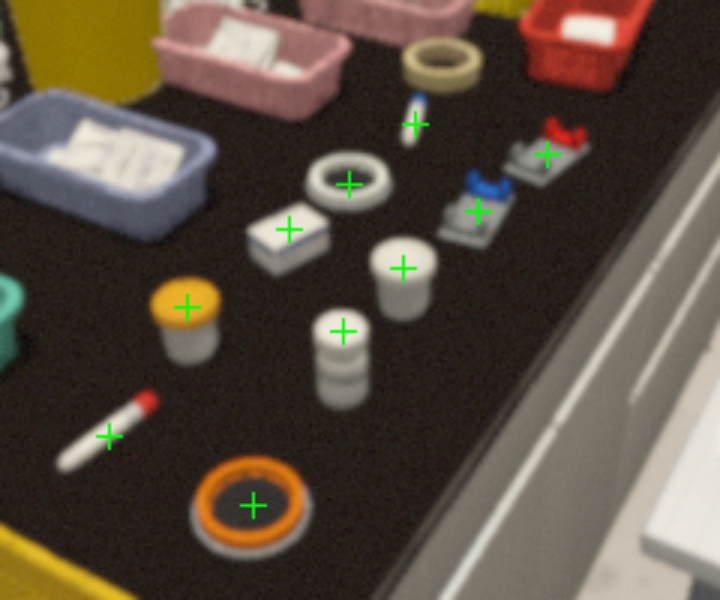

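The measurements hold: the top-view positions, reprojected into the side view, land on every object, and the sizes match. The first move goes over the orange cup with the closing line along x.

```bash
python3 -c "
from h import *
go(.594,.166,.25,0)"
```

```text
clock 0.10 pos [ 0.2477 -0.5734  0.2481] yaw -66.6 w 1.005 F [-0.0055 -0.0931 -0.2172] j7 -0.08
shift [ 61.11 -54.14  -0.13] turn [ -0.1  -0.  -66.6]
```

```bash
python3 -m creep '9.1 4.5 -4 0 0 0 -10; 9.1 9 -8 0 0 0 -20; 9.1 13.5 -12 0 0 0 -30; 9.1 18 -16 0 0 0 -40; 9.1 22.5 -20 0 0 0 -50' 20;  python3 -c "
from h import *
go(.594,.166,.25,0)"
```

```text
clock: 0.72
position: [0.3755, -0.2991, 0.2486]
ee_rot: [2.514, 1.884, -0.0]
force: [1.2, 0.0, -0.4]
width: 0.988
gripper_force: 0.0
clock 0.72 pos [ 0.3755 -0.2991  0.2486] yaw -16.3 w 0.988 F [ 1.2473  0.015  -0.4187] j7 0.20
shift [50.77  7.91 -0.14] turn [ -0.    0.  -16.3]
```

```bash
python3 -m creep '9.1 6 1 0 0 0 -4; 9.1 12 2 0 0 0 -8; 9.1 18 3 0 0 0 -12; 9.1 24 4 0 0 0 -16; 9.1 30 5 0 0 0 -16.3';  python3 -c "
from h import *
go(.594,.166,.13,0)"
```

```text
clock: 1.35
position: [0.5094, -0.0263, 0.2486]
ee_rot: [2.227, 2.215, -0.0]
force: [1.0, -0.5, -0.0]
width: 0.991
gripper_force: 0.0
clock 1.35 pos [ 0.5094 -0.0263  0.2486] yaw -0.3 w 0.991 F [ 0.9667 -0.4996 -0.0137] j7 -0.22
shift [19.28  8.36 11.86] turn [-0.   0.  -0.3]
```

```bash
python3 -m creep '9.1 5 2 0 0 0 0; 9.1 10 4 3 0 0 0; 9.1 15 6.5 6 0 0 0; 9.1 19.3 8.4 9 0 0 -0.3; 9.1 19.3 8.4 11.8 0 0 -0.3';  python3 - <<'E'
from h import *
go(.594,.166,.056,0)
im=vision.get_image("top"); cv2.imwrite("pics/a1.png",cv2.resize(im[100:300,140:380,::-1],None,fx=3,fy=3))
E
```

```text
clock: 1.98
position: [0.594, 0.1698, 0.1291]
ee_rot: [-2.214, -2.225, -0.003]
force: [-0.5, -1.1, -0.1]
width: 0.987
gripper_force: 0.0
clock 1.98 pos [0.594  0.1698 0.1291] yaw 0.3 w 0.987 F [-0.5086 -1.0621 -0.0663] j7 -0.64
shift [-0.4  -0.    7.31] turn [-0.  -0.2  0.3]
```

View pics/a1.png

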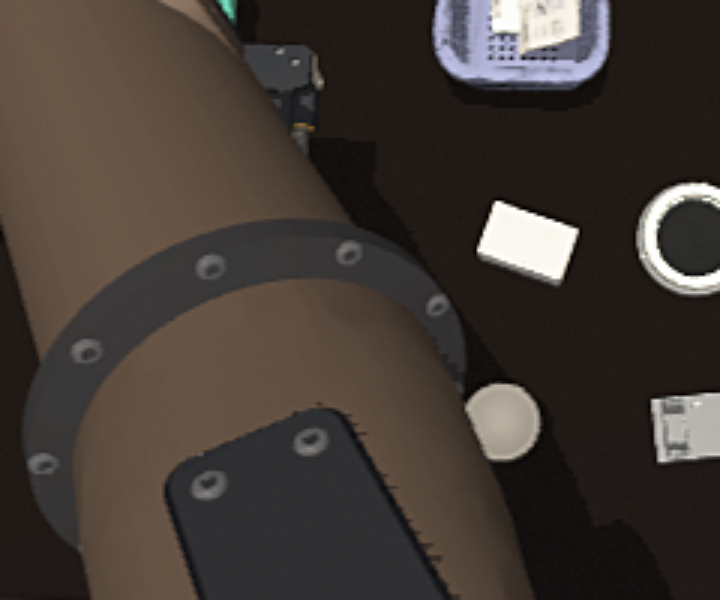

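The arm hides the cup at (242,178) in the top view, but the other objects haven't moved. I descend, settle and then grip.

```bash
python3 -m creep '9.1 -0.4 0 2.5 0 0 0; 9.1 -0.4 0 5 0 0 0; 9.1 -0.4 0 7 0 0 0; 9.1 -0.4 0 7.3 0 0 0; 9.1 -0.4 0 7.3 0 0 0';  python3 - <<'E'
from h import *
go(.594,.166,.056,0)
im=vision.get_image("side"); cv2.imwrite("pics/a2.png",cv2.resize(im[120:320,200:440,::-1],None,fx=3,fy=3))
E
```

```text
clock: 2.65
position: [0.5944, 0.1607, 0.0582]
ee_rot: [2.222, 2.22, 0.001]
force: [-0.6, 0.1, -0.0]
width: 0.989
gripper_force: 0.0
clock 2.65 pos [0.5944 0.1607 0.0582] yaw -0.0 w 0.989 F [-0.6175  0.1364 -0.0223] j7 -0.68
shift [ 0.53 -0.04  0.22] turn [ 0. -0. -0.]
```

View pics/a2.png

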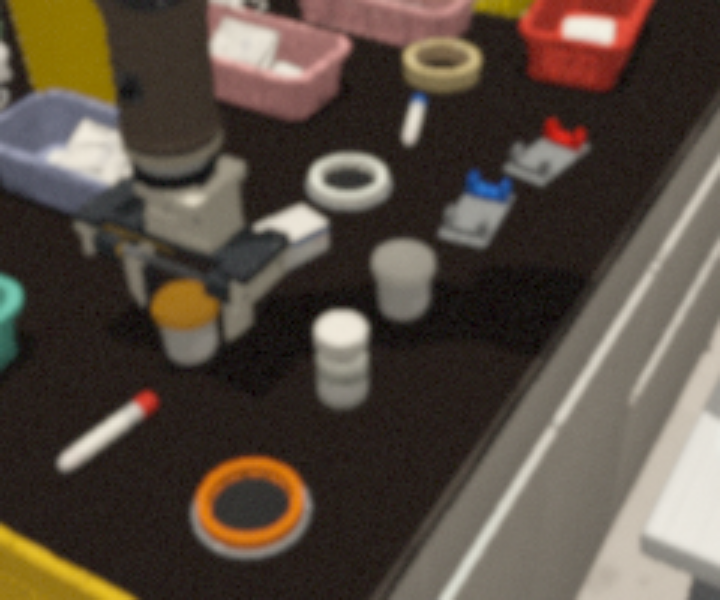

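The side view shows the lid between the open fingers at about (185,300) in the crop. I shift 5 mm and grip.

```bash
python3 -m creep '9.1 0.5 0 0.2 0 0 0; 5 0.5 0 0.2 0 0 0; 5 0.5 0 0.2 0 0 0; 5 0.5 0 0.2 0 0 0; 5 0.5 0 0.2 0 0 0' 15;  python3 -c "
from h import *
go(.594,.166,.056,0)"
```

```text
clock: 3.32
position: [0.5942, 0.1656, 0.0558]
ee_rot: [2.222, 2.22, 0.0]
force: [-0.7, -0.2, 0.1]
width: 0.637
gripper_force: 15.0
clock 3.33 pos [0.5942 0.1656 0.0558] yaw -0.0 w 0.637 F [-0.7133 -0.2064  0.1037] j7 -0.69
shift [ 0.04 -0.02 -0.02] turn [ 0.  0. -0.]
```

Gripped: the opening is 58.6 mm, which matches the lid. I lift and carry.

```bash
python3 -m creep '5 0 0 -3 0 0 0; 5 0 0 -7 0 0 0; 5 2 -3 -8 0 0 0; 5 5 -6 -8 0 0 0; 5 8 -10 -8 0 0 0' && python3 -m creep '5 3 -3 0 0 0 0; 5 5.3 -6.3 0 0 0 0; 5 5.3 -6.3 0 0 0 0; 5 5.3 -6.3 0 0 0 0'; python3 - <<'E'
from h import *
go(.431,.299,.064,0)
im=vision.get_image("top"); cv2.imwrite("pics/a3.png",cv2.resize(im[130:330,80:320,::-1],None,fx=3,fy=3))
E
```

```text
clock: 3.95
position: [0.4938, 0.2463, 0.136]
ee_rot: [2.224, 2.219, 0.002]
force: [0.0, 0.4, 0.3]
width: 0.635
gripper_force: 15.0
clock: 4.45
position: [0.4316, 0.2984, 0.1358]
ee_rot: [2.222, 2.22, 0.0]
force: [0.8, -0.3, 0.2]
width: 0.64
gripper_force: 15.0
clock 4.45 pos [0.4316 0.2984 0.1358] yaw -0.0 w 0.640 F [ 0.8294 -0.2895  0.1862] j7 -1.00
shift [ 0.06 -0.06  7.18] turn [ 0.  0. -0.]
```

View pics/a3.png

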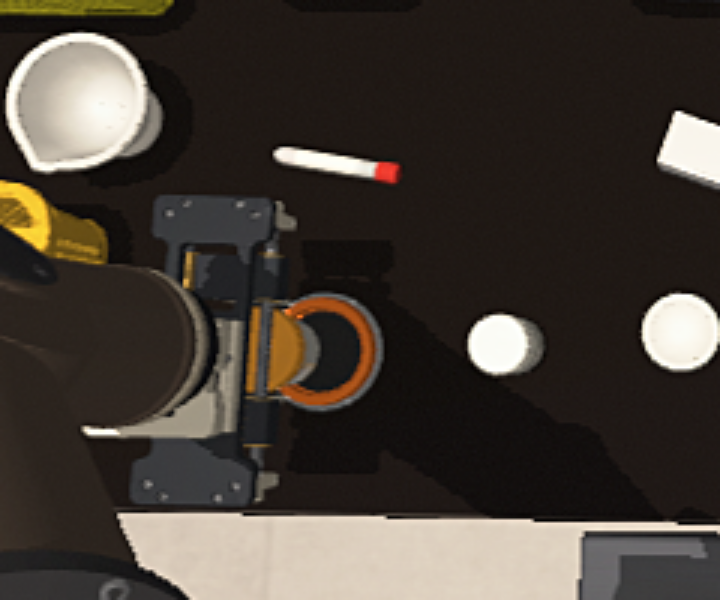

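The cup is held over the orange ring, whose visible part is at (330,350) in the crop; it looks shifted left because of its height. I lower it and release.

```bash
python3 -m creep '5 0 0 2 0 0 0; 5 0 0 4.5 0 0 0; 5 0 0 6.5 0 0 0; 5 0 0 7.3 0 0 0; 5 0 0 7.3 0 0 0' && python3 -m creep '9.1 0 0 0 0 0 0; 9.1 0 0 0 0 0 0;9.1 0 0 0 0 0 0;9.1 0 0 0 0 0 0'; python3 - <<'E'
from h import *
go(.450,.0097,.056,0)
E
```

```text
clock: 5.12
position: [0.4317, 0.2982, 0.0625]
ee_rot: [2.223, 2.219, -0.001]
force: [0.0, 0.7, -0.2]
width: 0.636
gripper_force: 15.0
clock: 5.62
position: [0.4313, 0.2988, 0.0629]
ee_rot: [2.222, 2.221, 0.001]
force: [-0.1, 0.8, -0.4]
width: 0.984
gripper_force: 0.0
clock 5.62 pos [0.4313 0.2988 0.0629] yaw -0.0 w 0.984 F [-0.0846  0.7776 -0.3606] j7 -1.07
shift [-28.91   1.89   0.69] turn [ 0. -0. -0.]
```

```bash
python3 -m creep '9.1 0 0 -4 0 0 0; 9.1 0 0 -9 0 0 0; 9.1 -3 0 -12 0 0 0; 9.1 -8 1 -12 0 0 0; 9.1 -14 1.9 -12 0 0 0' && python3 -m creep '9.1 -6 0 0 0 0 0; 9.1 -11 0 0 0 0 0; 9.1 -14.9 0 0 0 0 0; 9.1 -14.9 0 5 0 0 0; 9.1 -14.9 0 5 0 0 0'; python3 - <<'E'
from h import *
go(.450,.0097,.056,0)
im=vision.get_image("side"); cv2.imwrite("pics/a4.png",cv2.resize(im[120:320,200:440,::-1],None,fx=3,fy=3))
E
```

```text
clock: 6.25
position: [0.4505, 0.1582, 0.1834]
ee_rot: [2.22, 2.222, 0.003]
force: [0.8, -0.3, 0.5]
width: 0.991
gripper_force: 0.0
clock: 6.88
position: [0.4476, 0.0091, 0.1308]
ee_rot: [-2.22, -2.217, 0.007]
force: [0.4, 0.2, 0.7]
width: 0.994
gripper_force: 0.0
clock 6.88 pos [0.4476 0.0091 0.1308] yaw -0.1 w 0.994 F [0.3757 0.2125 0.7203] j7 -0.38
shift [0.06 0.28 7.48] turn [-0.3  0.  -0.1]
```

View pics/a4.png

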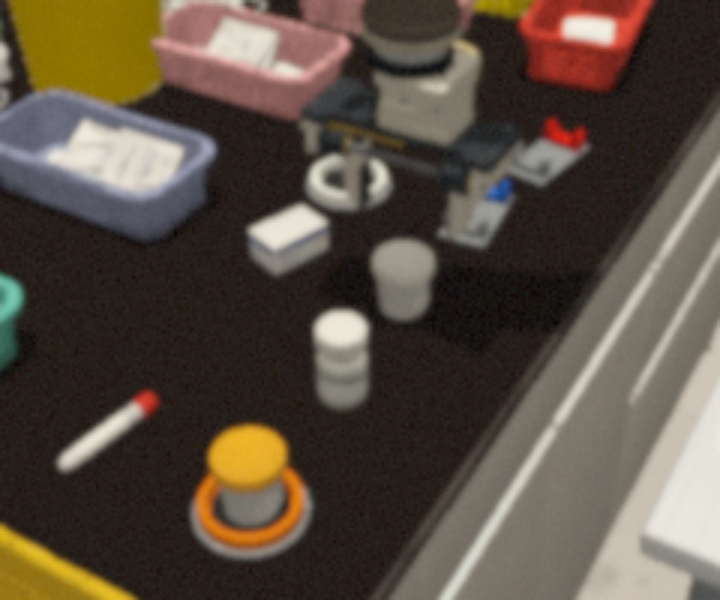

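The orange cup stands upright inside the orange ring at (250,480). The open gripper is above the white cup at (403,270).

```bash
python3 -m creep '9.1 0 0.2 2.5 0 0 0; 9.1 0 0.2 5 0 0 0; 9.1 0 0.2 7 0 0 0; 9.1 0 0.2 7.4 0 0 0; 9.1 0 0.2 7.4 0 0 0' && python3 -m creep '5 0 0 0 0 0 0;5 0 0 0 0 0 0;5 0 0 0 0 0 0;5 0 0 0 0 0 0;5 0 0 0 0 0 0' 15;  python3 -c "
from h import *
go(.604,-.145,.144,0)"
```

```text
clock: 7.55
position: [0.4527, 0.0104, 0.0598]
ee_rot: [2.221, 2.221, 0.001]
force: [0.1, -0.8, -0.7]
width: 0.994
gripper_force: 0.0
clock: 8.18
position: [0.4521, 0.0097, 0.0589]
ee_rot: [2.222, 2.22, 0.0]
force: [-0.3, 0.4, 4.5]
width: 0.637
gripper_force: 15.0
clock 8.18 pos [0.4521 0.0097 0.0589] yaw -0.0 w 0.637 F [-0.2528  0.3584  4.5257] j7 -0.48
shift [-15.46  15.21  -8.51] turn [ 0.  0. -0.]
```

```bash
python3 -m creep '5 0 0 -3 0 0 0; 5 0 0 -7 0 0 0; 5 -2.5 2.5 -8.5 0 0 0; 5 -6 6 -8.5 0 0 0; 5 -10 10 -8.5 0 0 0' && python3 -m creep '5 -3 3 0 0 0 0; 5 -5.5 5.2 0 0 0 0; 5 -5.5 5.2 0 0 0 0; 5 -5.5 5.2 0 0 0 0; 5 -5.5 5.2 0 0 0 0'; python3 - <<'E'
from h import *
go(.6045,-.145,.066,0)
E
```

```text
clock: 8.8
position: [0.5527, -0.091, 0.1441]
ee_rot: [2.221, 2.222, 0.0]
force: [-0.2, 0.2, -0.7]
width: 0.635
gripper_force: 15.0
clock: 9.43
position: [0.6032, -0.1441, 0.1437]
ee_rot: [-2.22, -2.222, 0.0]
force: [0.2, 1.1, -0.2]
width: 0.636
gripper_force: 15.0
clock 9.43 pos [ 0.6032 -0.1441  0.1437] yaw 0.1 w 0.636 F [ 0.2149  1.105  -0.2372] j7 -0.08
shift [-0.1   0.13  7.77] turn [-0.  -0.   0.1]
```

```bash
python3 -m creep '5 0 0 2 0 0 0; 5 0 0.1 4.5 0 0 0; 5 0 0.1 6.5 0 0 0; 5 0 0.1 7.7 0 0 0; 5 0 0.1 7.7 0 0 0' && python3 -m creep '9.1 0 0 0 0 0 0; 9.1 0 0 0 0 0 0;9.1 0 0 0 0 0 0;9.1 0 0 0 0 0 0' && python3 -m creep '9.1 0 0 -4 0 0 0; 9.1 0 0 -9 0 0 0; 9.1 0 0 -12 0 0 0; 9.1 4 0 -12 0 0 0; 9.1 9 0 -12 0 0 0'; python3 - <<'E'
from h import *
go(.583,.2975,.12,-7.8)
im=vision.get_image("side"); cv2.imwrite("pics/a5.png",cv2.resize(im[120:320,200:440,::-1],None,fx=3,fy=3))
E
```

```text
clock: 10.05
position: [0.6044, -0.1448, 0.0664]
ee_rot: [-2.221, -2.221, 0.001]
force: [0.4, -0.3, -0.6]
width: 0.634
gripper_force: 15.0
clock: 10.55
position: [0.6049, -0.1454, 0.067]
ee_rot: [2.222, 2.22, 0.0]
force: [-0.7, 0.1, 0.7]
width: 0.98
gripper_force: 0.0
clock: 11.18
position: [0.6051, -0.0558, 0.1873]
ee_rot: [2.225, 2.216, 0.001]
force: [1.4, 0.7, -0.1]
width: 0.989
gripper_force: 0.0
clock 11.18 pos [ 0.6051 -0.0558  0.1873] yaw -0.2 w 0.989 F [ 1.3885  0.6617 -0.1129] j7 -0.21
shift [35.33 -2.36  6.7 ] turn [0.1 0.  7.6]
```

View pics/a5.png

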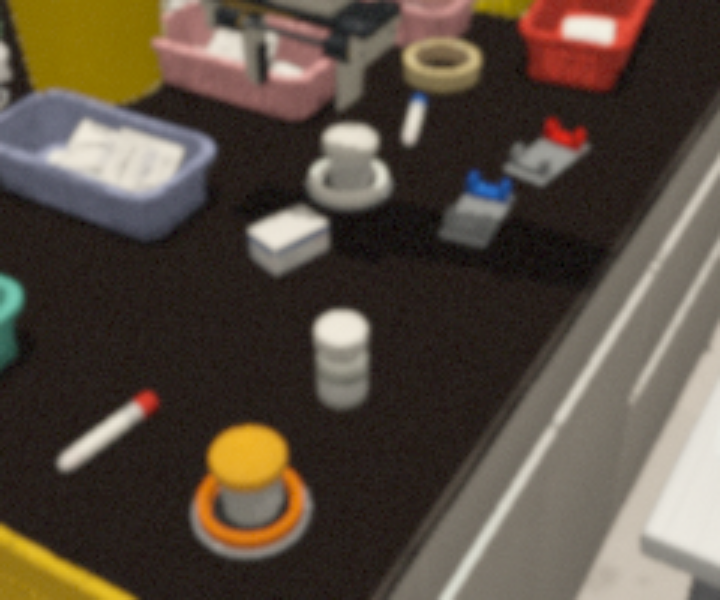

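The white cup stands upright inside the white ring at (350,170), and nothing else has moved. Next is the red tube.

```bash
python3 -m creep '6 6 0 0 0 0 2; 6 12 0 0 0 0 4; 6 18 -1 0 0 0 6; 6 24 -1.5 0 0 0 7.6; 6 30 -2.1 0 0 0 7.6' && python3 -m creep '6 3 0 0 0 0 0; 6 5.3 0.5 2 0 0 0; 6 5.3 0.5 5 0 0 0; 6 5.3 0.5 6.7 0 0 0; 6 5.3 0.5 6.7 0 0 0'; python3 - <<'E'
from h import *
go(.583,.2975,.026,-7.8)
E
```

```text
clock: 11.85
position: [0.5839, 0.2464, 0.1869]
ee_rot: [2.365, 2.068, 0.0]
force: [0.9, -0.5, 0.8]
width: 0.655
gripper_force: 0.0
clock: 12.48
position: [0.5955, 0.2955, 0.1185]
ee_rot: [-2.365, -2.068, 0.004]
force: [-0.4, 0.6, 0.7]
width: 0.651
gripper_force: 0.0
clock 12.47 pos [0.5955 0.2955 0.1185] yaw -7.7 w 0.651 F [-0.3724  0.5683  0.7367] j7 -0.92
shift [ 0.04 -1.25  9.25] turn [-0.1  0.1  0.1]
```

```bash
python3 -m creep '6 0 -1.2 1 0 0 0; 6 0 -1.2 4 0 0 0; 6 0 -1.2 7 0 0 0; 6 0 -1.2 8.2 0 0 0; 6 0 -1.2 8.2 0 0 0'; python3 - <<'E'
from h import *
go(.583,.2975,.0255,-7.8)
im=vision.get_image("side"); cv2.imwrite("pics/a6.png",cv2.resize(im[200:300,190:310,::-1],None,fx=5,fy=5))
E
```

```text
clock: 13.1
position: [0.5838, 0.2981, 0.0377]
ee_rot: [-2.364, -2.069, 0.001]
force: [0.6, 0.2, 0.3]
width: 0.651
gripper_force: 0.0
clock 13.10 pos [0.5838 0.2981 0.0377] yaw -7.6 w 0.651 F [0.6056 0.2262 0.2531] j7 -0.97
shift [-0.07 -0.07  1.22] turn [-0.   0.   0.2]
```

View pics/a6.png

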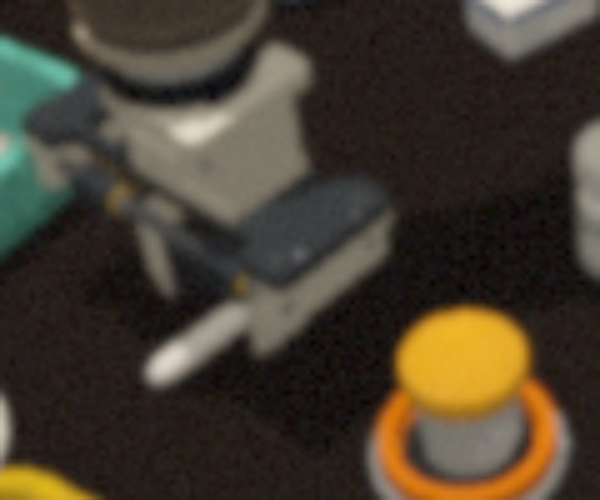

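The tube is between the fingers with its free end at (190,360), and the teal basket is about 45 mm away. I descend and grip.

```bash
python3 -m creep '6 0 0 1 0 0 0; 6 0 0 1.2 0 0 0; 6 0 0 1.2 0 0 0' && python3 -m creep '0.5 0 0 0 0 0 0;0.5 0 0 0 0 0 0;0.5 0 0 0 0 0 0;0.5 0 0 0 0 0 0;0.5 0 0 0 0 0 0' 10 && python3 -m creep '0.5 0 0 -3 0 0 0;0.5 0 0 -8 0 0 0;0.5 0 0 -13 0 0 0;0.5 0 0 -15 0 0 0;0.5 0 0 -15 0 0 0'; python3 - <<'E'
from h import *
go(.4327,-.309,.17,-9)
E
```

```text
clock: 13.52
position: [0.5842, 0.2981, 0.0257]
ee_rot: [2.364, 2.068, -0.0]
force: [0.2, 0.2, -0.2]
width: 0.653
gripper_force: 0.0
clock: 14.15
position: [0.5842, 0.2981, 0.0257]
ee_rot: [2.365, 2.068, 0.0]
force: [0.6, 0.7, 0.1]
width: 0.184
gripper_force: 10.0
clock: 14.78
position: [0.585, 0.2987, 0.1776]
ee_rot: [2.364, 2.068, 0.005]
force: [0.1, -0.0, -0.2]
width: 0.185
gripper_force: 10.0
clock 14.78 pos [0.585  0.2987 0.1776] yaw -7.7 w 0.185 F [ 0.0545 -0.0208 -0.2191] j7 -0.91
shift [-62.26  -7.01   0.61] turn [ 0.2 -0.1  1.3]
```

```bash
python3 -m creep '0.5 -4 -0.5 0 0 0 0;0.5 -10 -1 0 0 0 0;0.5 -16 -1.8 0 0 0 0;0.5 -22 -2.5 0 0 0 0;0.5 -28 -3.2 0 0 0 1.3' && python3 -m creep '0.5 -6 -0.7 0 0 0 0;0.5 -12 -1.4 0 0 0 0;0.5 -18 -2 0 0 0 0;0.5 -24 -2.7 0 0 0 0;0.5 -29 -3.3 0 0 0 0' && python3 -m creep '0.5 -3 -0.4 0 0 0 0;0.5 -5 -0.5 2 0 0 0;0.5 -5 -0.5 5 0 0 0;0.5 -5 -0.5 7 0 0 0;0.5 -5 -0.5 7 0 0 0'; python3 - <<'E'
from h import *
go(.4327,-.309,.041,-9)
im=vision.get_image("side"); cv2.imwrite("pics/a7.png",cv2.resize(im[110:260,300:450,::-1],None,fx=4,fy=4))
E
```

```text
clock: 15.4
position: [0.5138, 0.0227, 0.1743]
ee_rot: [-2.388, -2.04, 0.003]
force: [0.3, -0.5, 0.1]
width: 0.178
gripper_force: 10.0
clock: 16.02
position: [0.4357, -0.2586, 0.1744]
ee_rot: [-2.388, -2.039, 0.002]
force: [1.1, 0.5, 0.6]
width: 0.185
gripper_force: 10.0
clock: 16.65
position: [0.4231, -0.3042, 0.1033]
ee_rot: [-2.384, -2.038, 0.002]
force: [-0.1, 0.5, -0.4]
width: 0.184
gripper_force: 10.0
clock 16.65 pos [ 0.4231 -0.3042  0.1033] yaw -8.9 w 0.184 F [-0.1295  0.479  -0.417 ] j7 0.17
shift [-0.34  1.05  6.23] turn [-0.3 -0.1  0.1]
```

View pics/a7.png

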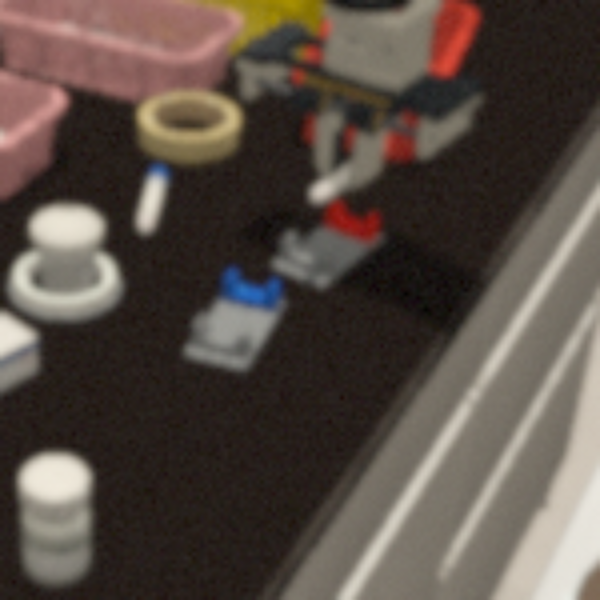

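The red tube is held above the red cradle at (330,240), level with its axis. I centre it and lower in stages.

```bash
python3 -m creep '0.5 -0.3 1 0 0 0 0;0.5 -0.3 1 1 0 0 0;0.5 -0.3 1 2.2 0 0 0;0.5 -0.3 1 2.2 0 0 0;0.5 -0.3 1 2.2 0 0 0'; python3 - <<'E'
from h import *
go(.4327,-.309,.041,-9)
E
```

```text
clock: 17.32
position: [0.4342, -0.3095, 0.0836]
ee_rot: [-2.387, -2.041, 0.0]
force: [1.2, 0.3, -0.4]
width: 0.182
gripper_force: 10.0
clock 17.32 pos [ 0.4342 -0.3095  0.0836] yaw -8.9 w 0.182 F [ 1.1736  0.273  -0.4493] j7 0.15
shift [ 0.03 -0.15  4.26] turn [-0.  -0.   0.1]
```

```bash
python3 -m creep '0.5 0 -0.1 1 0 0 0;0.5 0 -0.1 2.2 0 0 0;0.5 0 -0.1 3.5 0 0 0;0.5 0 -0.1 4.2 0 0 0;0.5 0 -0.1 4.2 0 0 0'; python3 - <<'E'
from h import *
go(.4327,-.309,.040,-9)
E
```

```text
clock: 17.95
position: [0.4331, -0.3092, 0.041]
ee_rot: [-2.387, -2.041, 0.0]
force: [0.6, 0.0, 0.0]
width: 0.185
gripper_force: 10.0
clock 17.95 pos [ 0.4331 -0.3092  0.041 ] yaw -8.9 w 0.185 F [0.6233 0.0381 0.0419] j7 0.13
shift [ 0.02 -0.04  0.1 ] turn [-0.1 -0.   0.1]
```

```bash
python3 -m creep '0.5 0 0 0.1 0 0 0;0.5 0 0 0.1 0 0 0;6 0 0 0.1 0 0 0;6 0 0 0.1 0 0 0;6 0 0 0.1 0 0 0' && python3 -m creep '6 0 0 0 0 0 0;6 0 0 -3 0 0 0;6 0 0 -8 0 0 0;6 0 0 -12 0 0 0;6 0 0 -12 0 0 0'; python3 - <<'E'
from h import *
go(.6065,-.3025,.1,20.3)
im=vision.get_image("side"); cv2.imwrite("pics/a8.png",cv2.resize(im[110:260,300:450,::-1],None,fx=4,fy=4))
E
```

```text
clock: 18.58
position: [0.4334, -0.3095, 0.0408]
ee_rot: [2.388, 2.041, 0.0]
force: [-0.4, -0.2, 0.4]
width: 0.463
gripper_force: 0.0
clock: 19.2
position: [0.4351, -0.3104, 0.1638]
ee_rot: [2.384, 2.038, 0.003]
force: [-0.2, -0.4, -0.7]
width: 0.654
gripper_force: 0.0
clock 19.20 pos [ 0.4351 -0.3104  0.1638] yaw -9.0 w 0.654 F [-0.2236 -0.4025 -0.6793] j7 0.20
shift [ 3.46 16.78  6.46] turn [  0.3   0.2 -29.3]
```

View pics/a8.png

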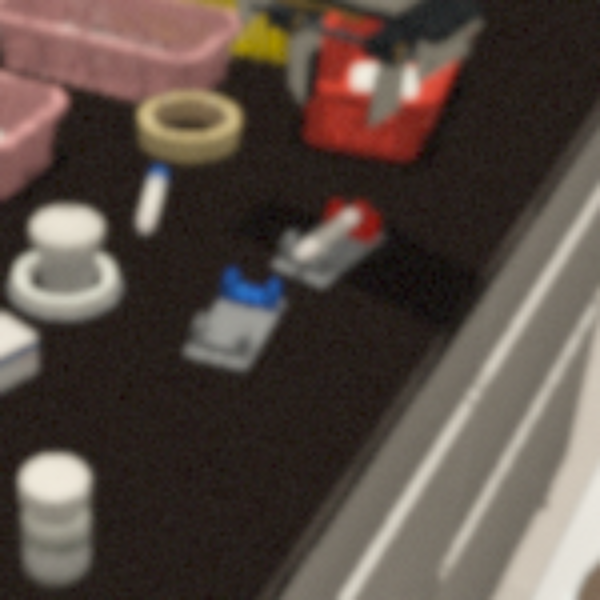

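The red tube lies in the red cradle at (335,235), with its cap on the red saddle. Before the blue tube I check how far the gripper stays from the pink basket.

```bash
python3 - <<'E'
from h import *
im=cv2.imread("pics/top0.png")
for c in(408,415,420,428,436,445,455,463):
    col=im[90:160,c].max(1)>45; r=90+np.nonzero(col[:60])[0]; r=r[r<145].max()
    print(c,r,*[ray("top",(c,r),z)[:2] for z in(0,.05,.08)])
for P in[(.72,-.25,0),(.71,-.25,.06),(.71,-.25,.08)]: print(pix("side",P))
E
```

```text
408 128 [ 0.7413 -0.2401] [ 0.7242 -0.2279] [ 0.7139 -0.2206]
415 131 [ 0.7338 -0.2579] [ 0.7171 -0.2447] [ 0.707  -0.2368]
420 131 [ 0.734  -0.2706] [ 0.7173 -0.2567] [ 0.7073 -0.2483]
428 131 [ 0.7344 -0.2909] [ 0.7177 -0.2759] [ 0.7076 -0.2669]
436 131 [ 0.7348 -0.3113] [ 0.718  -0.2951] [ 0.708  -0.2854]
445 131 [ 0.7353 -0.3341] [ 0.7185 -0.3168] [ 0.7084 -0.3063]
455 129 [ 0.741  -0.3597] [ 0.7239 -0.3409] [ 0.7136 -0.3296]
463 122 [ 0.7599 -0.3806] [ 0.7417 -0.3606] [ 0.7308 -0.3487]
[304.2026 160.914 ]
[306.047  147.3723]
[305.9022 142.4696]
```

The basket rim is about 0.055 m high at x ≈ 0.716. The gripper body stays above z 0.07 and inside x 0.709, so it clears.

```bash
python3 -m creep '6 0.7 4 0 0 0 -8;6 1.5 8 0 0 0 -16;6 2.5 12.5 2 0 0 -24;6 3.4 16.6 5 0 0 -29.3;6 3.4 16.6 6.4 0 0 -29.3' && python3 -m creep '6 0 0 0 0 0 0;6 0 0 0 0 0 0'; python3 - <<'E'
from h import *
go(.6065,-.3025,.028,20.3)
E
```

```text
clock: 19.88
position: [0.6039, -0.2992, 0.0926]
ee_rot: [-1.787, -2.579, -0.002]
force: [0.3, -0.9, -0.2]
width: 0.652
gripper_force: 0.0
clock: 20.12
position: [0.6017, -0.3023, 0.0972]
ee_rot: [-1.796, -2.578, 0.001]
force: [0.2, 0.1, 0.8]
width: 0.651
gripper_force: 0.0
clock 20.12 pos [ 0.6017 -0.3023  0.0972] yaw 20.3 w 0.651 F [0.2202 0.1378 0.7546] j7 0.48
shift [-0.18  0.45  6.92] turn [-0.  0. -0.]
```

```bash
python3 -m creep '6 -0.2 0.4 1 0 0 0;6 -0.2 0.4 3 0 0 0;6 -0.2 0.4 5.5 0 0 0;6 -0.2 0.4 6.9 0 0 0;6 -0.2 0.4 6.9 0 0 0' && python3 -m creep '0.5 0 0 0 0 0 0;0.5 0 0 0 0 0 0;0.5 0 0 0 0 0 0;0.5 0 0 0 0 0 0;0.5 0 0 0 0 0 0' 10; python3 - <<'E'
from h import *
go(.4525,-.1636,.15,7)
E
```

```text
clock: 20.75
position: [0.606, -0.3018, 0.0261]
ee_rot: [-1.792, -2.577, 0.001]
force: [-0.0, -0.3, -0.0]
width: 0.655
gripper_force: 0.0
clock: 21.38
position: [0.6071, -0.3022, 0.0279]
ee_rot: [1.794, 2.579, -0.0]
force: [-0.7, -1.2, 2.3]
width: 0.185
gripper_force: 10.0
clock 21.38 pos [ 0.6071 -0.3022  0.0279] yaw 20.4 w 0.185 F [-0.7223 -1.1976  2.3428] j7 0.45
shift [ 18.37  -9.67 -12.21] turn [ 0.   0.  13.4]
```

```bash
python3 -m creep '0.5 0 0 -3 0 0 0;0.5 0 0 -8 0 0 0;0.5 2 -1 -12 0 0 0;0.5 6 -3 -12 0 0 4;0.5 11 -6 -12 0 0 13.4' && python3 -m creep '0.5 0 0 0 0 0 0'; python3 - <<'E'
from h import *
go(.4525,-.1636,.1,7)
E
```

```text
clock: 22.0
position: [0.5125, -0.2192, 0.1483]
ee_rot: [2.087, 2.346, 0.002]
force: [0.4, 1.1, 0.5]
width: 0.183
gripper_force: 10.0
clock: 22.12
position: [0.5081, -0.2167, 0.1473]
ee_rot: [-2.078, -2.35, 0.004]
force: [1.8, -1.2, -0.3]
width: 0.184
gripper_force: 10.0
clock 22.12 pos [ 0.5081 -0.2167  0.1473] yaw 7.0 w 0.184 F [ 1.7578 -1.2227 -0.3145] j7 0.21
shift [ 5.94 -4.84  4.76] turn [-0.3 -0.1  0. ]
```

```bash
python3 -m creep '0.5 2 -1.6 0 0 0 0;0.5 4.5 -3.8 0 0 0 0;0.5 5.9 -4.8 2 0 0 0;0.5 5.9 -4.8 4.7 0 0 0;0.5 5.9 -4.8 4.7 0 0 0' && python3 -m creep '0.5 0 0 0 0 0 0;0.5 0 0 0 0 0 0'; python3 - <<'E'
from h import *
go(.4525,-.1636,.043,7)
E
```

```text
clock: 22.75
position: [0.4571, -0.1671, 0.0997]
ee_rot: [-2.08, -2.351, 0.002]
force: [-0.1, 0.1, 0.4]
width: 0.179
gripper_force: 10.0
clock: 23.0
position: [0.4586, -0.1675, 0.1016]
ee_rot: [2.082, 2.351, 0.001]
force: [1.2, 0.7, -0.1]
width: 0.189
gripper_force: 10.0
clock 23.00 pos [ 0.4586 -0.1675  0.1016] yaw 7.0 w 0.189 F [ 1.1868  0.6562 -0.0657] j7 0.10
shift [ 0.47 -0.57  5.86] turn [ 0.1  0.  -0. ]
```

```bash
python3 -m creep '0.5 0.4 -0.6 1 0 0 0;0.5 0.4 -0.6 2.5 0 0 0;0.5 0.4 -0.6 3.2 0 0 0;0.5 0.4 -0.6 3.2 0 0 0;0.5 0.4 -0.6 3.2 0 0 0'; python3 - <<'E'
from h import *
go(.4525,-.1636,.043,7)
E
```

```text
clock: 23.62
position: [0.4515, -0.1639, 0.0688]
ee_rot: [2.082, 2.352, 0.0]
force: [0.2, -0.5, -0.2]
width: 0.181
gripper_force: 10.0
clock 23.62 pos [ 0.4515 -0.1639  0.0688] yaw 7.0 w 0.181 F [ 0.2303 -0.5047 -0.2053] j7 0.06
shift [0.02 0.1  2.58] turn [ 0.  0. -0.]
```

```bash
python3 -m creep '0.5 0 0.1 1 0 0 0;0.5 0 0.1 2 0 0 0;0.5 0 0.1 2.6 0 0 0;0.5 0 0.1 2.6 0 0 0' && python3 -m creep '6 0 0 0 0 0 0;6 0 0 0 0 0 0;6 0 0 0 0 0 0;6 0 0 0 0 0 0' && python3 -m creep '6 0 0 -3 0 0 0;6 0 0 -8 0 0 0;6 0 0 -14 0 0 0;6 0 0 -18 0 0 0;6 0 0 -20 0 0 0'; python3 - <<'E'
from h import *
go(.35,-.52,.27)
E
```

```text
clock: 24.12
position: [0.4521, -0.1636, 0.0422]
ee_rot: [-2.082, -2.352, 0.0]
force: [0.2, -0.1, -1.2]
width: 0.186
gripper_force: 10.0
clock: 24.62
position: [0.4523, -0.1638, 0.0428]
ee_rot: [2.082, 2.352, 0.0]
force: [-1.3, 0.6, 0.0]
width: 0.572
gripper_force: 0.0
clock: 25.25
position: [0.453, -0.1639, 0.2453]
ee_rot: [2.08, 2.35, 0.002]
force: [-0.0, 0.4, -0.9]
width: 0.655
gripper_force: 0.0
clock 25.25 pos [ 0.453  -0.1639  0.2453] yaw 7.0 w 0.655 F [-0.0076  0.3739 -0.9092] j7 0.22
shift [-34.1  -14.53  -2.45] turn [ 0.2  0.1 -0. ]
```

Now I move aside, back towards the start, for a clear final look.

```bash
python3 -m creep '6 -5 -2 0 0 0 0;6 -10 -4 0 0 0 4;6 -16 -6 -1 0 0 10;6 -22 -8 -2 0 0 20;6 -27 -11 -2 0 0 30' && python3 -m creep '6 -5 2 0 0 0 0;6 -10 4 0 0 0 0;6 -15 4 0 0 0 0;6 -15 4 0 0 0 0'; python3 - <<'E'
from h import *
im=vision.get_image("top"); s=vision.get_image("side")
a=cv2.resize(im[150:290,150:470,::-1],None,fx=2.5,fy=2.1); b=cv2.resize(s[150:320,200:440,::-1],None,fx=1.8,fy=1.8)
o=np.zeros((600,800,3),np.uint8);o[:a.shape[0],:a.shape[1]]=a;o[294:600,:432]=b[:306];cv2.imwrite("pics/a9.png",o)
bb=blobs(im,{k:v for k,v in dict(rcr=(440,250),bcr=(379,241),jar=(248,244),carton=(316,180)).items()})
hsv=cv2.cvtColor(im,cv2.COLOR_RGB2HSV)
for k,c in bb.items(): print(k,np.round(cv2.minAreaRect(c)[0],1),cv2.boundingRect(c))
go(.4,-.5,.27)
E
```

```text
clock: 25.88
position: [0.3759, -0.4472, 0.2636]
ee_rot: [2.623, 1.726, 0.001]
force: [0.5, -0.5, 0.0]
width: 0.653
gripper_force: 0.0
clock: 26.38
position: [0.3499, -0.6028, 0.2614]
ee_rot: [-2.625, -1.724, 0.005]
force: [-0.4, -0.7, -0.2]
width: 0.653
gripper_force: 0.0
rcr [440.7 251. ] (417, 237, 48, 29)
bcr [379.  241.3] (357, 229, 45, 26)
jar [248.  244.5] (236, 234, 25, 22)
carton [315.3 180.6] (299, 167, 34, 29)
clock 26.48 pos [ 0.3536 -0.5987  0.2621] yaw -23.1 w 0.650 F [ 0.7284  0.5235 -0.0079] j7 0.48
shift [10.89  0.4  -0.78] turn [-0.  -0.1 -0. ]
```

View pics/a9.png

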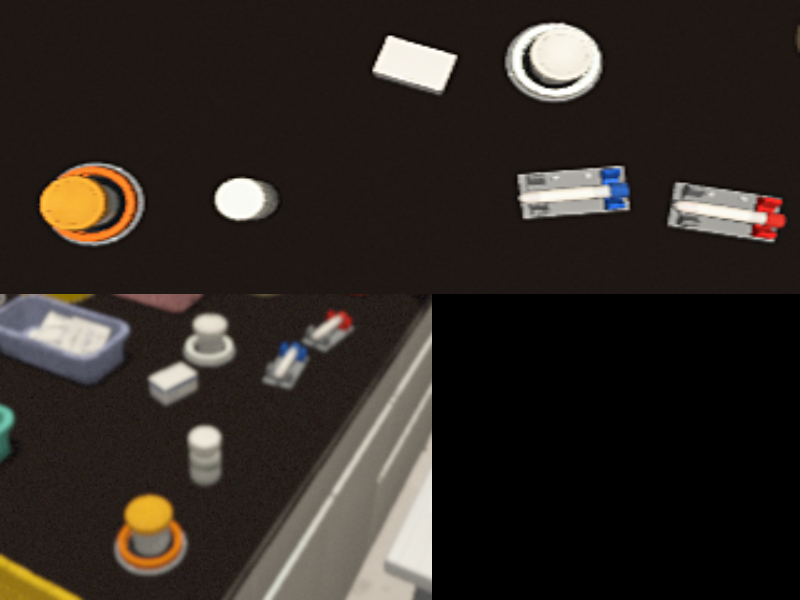

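In the final view both cups stand inside their own rings, at (75,203) and (560,55). Both tubes lie in their cradles with the caps on the coloured saddles, blue cap at (620,190) and red cap at (775,220). The jar and carton are at exactly the same pixels as at the start.

```bash
python3 -c "
from cell import job
print(job.sign_off())"
```

```text
the job is handed in; nothing more can be done
None
```

The job is handed in: at 26.5 s on the robot clock (limit 106 s) the last pictures showed both cups upright in their matching rings, both tubes lying centred with caps on their coloured saddles, and the jar and carton unmoved; the hand-in returned no verdict.

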